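Bolt the reagent chest: hold the spring catch, slide the bolt

ROBOT

A 6-joint arm with a two-finger parallel gripper is mounted at the origin on the work surface. World frame = base frame: x ahead of the robot, y to its left, z up, the work surface at z = 0. Lengths are in m, angles in rad, forces in N, time in s.
With the tool pointing down it reaches from about 0.25 to 0.775 m from the base axis. Payload 4 kg.
Tool frame: the origin (TCP) lies midway between the tips of the shut fingers; the grasp point (between the pads) lies 19 mm behind it; z points along the fingers, x is the direction in which the jaws open and shut, and the axes are right-handed (so a half turn about z gives the same grasp; the last joint's range is limited). The gripper opens to 94 mm and grips with 3 to 60 N. Pads are 16 mm wide; open, the fingers measure 119 mm over their backs; the gripper's body (75 mm by 177 mm) begins 78 mm behind the grasp point.
Start: joints at [-1.246, 0.087, 1.371, -0, 1.684, -0.103], TCP at [0.228, -0.5, 0.206] pointing down, gripper open.
Joint ranges: [-3.1, 3.1], [-0.76, 2.03], [0.27, 2.55], [-1.08, 4.22], [0.17, 2.65], [-2.57, 2.57]. Speed limits (rad/s): [2.79, 2.79, 3.14, 3.14, 3.14, 3.14].

INTERFACE

Orientations are given as [roll, pitch, yaw] about the fixed x, y, z axes, in that order (R = Rz(yaw) Ry(pitch) Rx(roll)).
In Python, from bench import robot, eyes, close_job gives the robot as it stands.
- The arm moves only by the shell command python3 -m jog 'ROWS'. ROWS is JSON, a list of rows, each a list of 3 entries, a list of its own where there are three numbers: the turn, a rotation vector about the tool's x, y, z in degrees, then the shift along the tool's x, y, z in mm, then the closure, from -1 (fully open) to 1 (shut). In form: [[[wx, wy, wz], [x, y, z], claw], ...]. A call has 1 to 5 rows; each row is the pose to reach, as a shift and turn from the pose commanded when the call began, along the tool's axes at that moment; what a row does not reach only later rows make up. A row lasts 1/10 s, in which the tool goes at most 50 mm and 8.59 degrees, less where a joint would pass 70% of its speed; a pose out of reach is approached as far as the arm can. A call with a gripper value outside its range is refused whole. The fingers move at their own pace and stop on an object; the grip force is fixed at half the most. Time passes only in rows, so rows that repeat a pose let the fingers close. It gives the time, the measured TCP pose, the force and the opening at its end, in the units of the state.
- robot.get_obs(): the state, without advancing time (a new reading comes with each control period).
- eyes.snapshot(name): name is "scene" or "top"; returns (picture, depth): 384x512x3 uint8, red, green, blue; 384x512 float32, m along the optical axis (not along the pixel's ray), 0 where there is no reading.
- eyes.camera_params(name): a dict with "mtx" (3x3 intrinsics, pixels), "world_to_cam" (4x4, takes a point from world to camera coordinates). Camera axes: x right, y up, looking along -z (the intrinsics and any distortion apply to the point x, -y, -z); pixel columns grow to the right and rows downward; lengths in m; the calibration is good to about 2 mm. A picture is of the moment at which its call begins. camera_params takes no time and is no camera call.
- close_job(): hands the job in, once; it reports no verdict.
The state is a dict: "time": time; "joint_positions": joint angles; "qvel": joint speeds; "joint_torque": joint torques, N m; "tool_pos": TCP position; "ee_rot": TCP orientation; "wrist_force": force on the tool from outside, world axes, zero at the start; "wrist_torque": the same for the moment, N m; "width": finger opening in m.
Only numpy, scipy, OpenCV 4.12 (cv2) and the standard library are available. Lean on these libraries where they do the work, as an engineer would, in place of code of your own. Each camera call takes 0.05 s, during which the arm holds its last target. There are 200 camera calls.

TASK

Bolt the white reagent chest shut. Press the blue spring catch right down with one fingertip and keep it held down while the other finger pushes the bolt's red lug all the way across, fully home in its keeper; only then let the catch spring back up, and move the hand clear. Only press and push: do not disturb the jar and brass weight on the lid or the flask and wash bottle on the bench.

Things in the scene. Friction and masses are not known exactly. Their poses are not given: they have to be found in the camera images.
- chest: White chest with grey two-leaf top and yellow band, fixed to the bench: 240 mm (x) x 340 mm (y) x 100 mm high. Origin: centre of its underside; z up; +x points away from its handle side. The bolt lies on top at chest x = 0 and closes to chest +y. In order along +y: red lug, blue catch, seam, steel keeper (bridge 36 mm wide, y = 25 to 43 mm, top 20 mm above the chest top).
- bolt (a joint): Slide of the bolt to chest +y: 0 = drawn back, 0.028 m = fully home (end stop). Starts at 0 to 0.003. Friction about 2.5 N, no spring. With the catch up it is blocked: at the start it cannot pass 0.004, and once home it cannot return. The catch also blocks it at 0.012 and 0.020, so it must stay down all the way. Pushing the bolt before pressing the catch jams the catch a little.
- lug (a point): Top edge of the outer (pushed) face of the bolt's red upright lug, mid-width; this face looks to chest -y. Lug: 30 mm wide (chest x), 12 mm thick (from here to +y), from 12 to 40 mm above the chest top. Beyond it to -y there is only the base plate, 4 mm above the chest top. At chest y = -90 mm with the bolt at 0; moves with the bolt.
- catch (a joint): Downward travel of the spring catch: 0 = up, 0.008 m = right down (firm stop). It frees the bolt beyond 0.005; hold it at 0.006 to 0.008. Spring: 3.6 N to start, 7.2 N right down. It springs up by itself when let go.
- catch_top (a point): Centre of the top of the blue catch, a flat paddle 26 mm (chest x) x 36 mm (chest y), 28 mm above the chest top when up, 20 mm right down (20 mm below the lug's top). At chest x = 0, y = -24 mm; moves only up and down; a fingertip may slide on it. The bar below it (16 mm wide) and the cheeks beside it stay under 15 mm. With the bolt home the lug's inner face is 8 mm from the catch's edge.
- jar: Loose small amber jar with a black cap, 44 mm diameter, 60 mm high, on the chest's top in its +x +y corner; origin: centre of its underside. Leave it alone.
- weight: Loose brass weight, 28 mm diameter, 48 mm high, on the chest's top in its +x -y corner; origin: centre of its underside. Leave it alone.
- flask: Loose conical flask, 80 mm diameter at the foot, 124 mm high, on the bench on the robot's left; origin: centre of its underside. Leave it alone.
- wash_bottle: Loose white wash bottle with a blue cap, 64 mm diameter, about 150 mm high, on the bench on the robot's right; origin: centre of its underside. Leave it alone.

How it is judged:
By the outcome, as a careful person would: the job done as asked, in the order asked, and still so for the second after the job is handed in, with the robot touching nothing.
It also fails if it takes over 35 s, if anything falls off the work surface, if the arm or the gripper's body presses on something with over 40 N, if the wrist force passes 120 N, or if a joint passes its speed limit or range.

## Working session

There is one attempt and no reset: what is moved stays moved. The work goes in short steps, Python scripts to look and compute and a shell command to move; the robot and the scene stay as the last step left them, time stands still between calls to the robot, and variables do not carry over. Pictures are saved under pics/ and viewed, about 8 in all and at most 12, crops included, and the job is handed in when it is done.

```bash
mkdir -p pics; ls; python3 - <<'E'
from bench import robot,eyes
import cv2,numpy as np
print(robot.get_obs())
for n in("scene","top"):
    p,d=eyes.snapshot(n); cv2.imwrite(f"pics/{n}0.png",p[:,:,::-1]); np.savez(f"{n}0.npz",p=p,d=d)
    print(n,eyes.camera_params(n))
E
```

```text
pics
{'time': 0.0, 'joint_positions': array([-1.24610787e+00,  8.79526468e-02,  1.37220616e+00, -1.37704668e-05,
        1.68356903e+00, -1.03077369e-01]), 'qvel': array([-2.66210043e-05,  4.72681948e-04, -1.87355797e-04,  2.25653845e-03,
        2.65337369e-03,  1.94567311e-03]), 'joint_torque': array([-1.26772062e-03, -3.40186429e+01, -3.02429581e+01,  7.17540015e-02,
        3.30685882e-02, -1.86021894e-04]), 'tool_pos': array([ 0.22799619, -0.49994185,  0.20432984]), 'ee_rot': array([-3.14138657e+00,  2.12525086e-03, -1.14303181e+00]), 'wrist_force': array([-0.34822594,  0.33379255,  1.14222057]), 'wrist_torque': array([-0.0165209 , -0.0191616 ,  0.03229101]), 'width': 0.09364210838384533}
scene {'mtx': array([[494.49841413,   0.        , 265.59397589],
       [  0.        , 494.49841413, 199.75619608],
       [  0.        ,   0.        ,   1.        ]]), 'world_to_cam': array([[ 0.733334  ,  0.67982474,  0.00771779, -0.41182458],
       [-0.36155791,  0.38035248,  0.85123902,  0.10228429],
       [ 0.57575786, -0.62703295,  0.52472142, -1.77055715],
       [ 0.        ,  0.        ,  0.        ,  1.        ]])}
top {'mtx': array([[430.47831924,   0.        , 257.80420047],
       [  0.        , 430.47831924, 194.56675117],
       [  0.        ,   0.        ,   1.        ]]), 'world_to_cam': array([[ 2.22575273e-02, -9.99741882e-01,  4.55756734e-03,
        -2.96047674e-02],
       [ 9.83964216e-01,  2.27127703e-02,  1.76913964e-01,
        -5.99614660e-01],
       [-1.76971815e-01,  5.46815774e-04,  9.84215768e-01,
        -1.40512006e+00],
       [ 0.00000000e+00,  0.00000000e+00,  0.00000000e+00,
         1.00000000e+00]])}
```

View pics/top0.png

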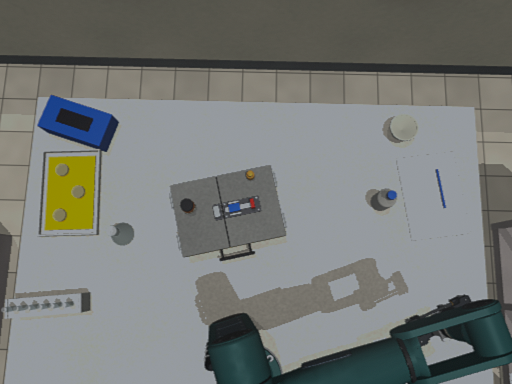

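View pics/scene0.png

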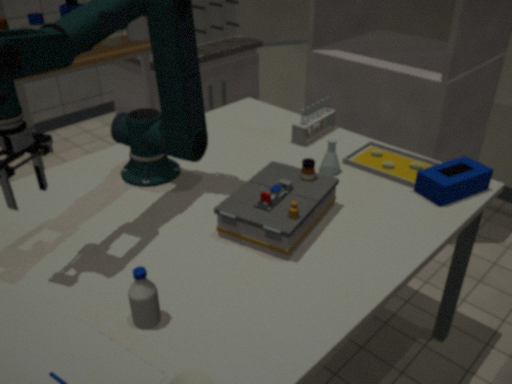

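The top view shows the chest near (228,210), with the red lug at (253,203), the blue catch at (235,208), the seam and keeper to the left, and the handle on the robot side. The flask is at (122,233) and the wash bottle at (386,198). The scene view agrees with this.

```bash
cat > h.py <<'E'
import numpy as np,cv2
from bench import robot,eyes
def ray(n,uv):
    c=eyes.camera_params(n);K=c["mtx"];T=c["world_to_cam"]
    d=np.array([(uv[0]-K[0,2])/K[0,0],-(uv[1]-K[1,2])/K[1,1],-1.])
    R=T[:3,:3];return -R.T@T[:3,3],R.T@d
def onz(n,uv,z):
    o,d=ray(n,uv);return o+d*(z-o[2])/d[2]
def two(uv1,uv2):
    o1,d1=ray("top",uv1);o2,d2=ray("scene",uv2)
    s=np.linalg.lstsq(np.c_[d1,-d2],o2-o1,rcond=None)[0]
    a,b=o1+s[0]*d1,o2+s[1]*d2;return (a+b)/2,np.linalg.norm(a-b)
def proj(n,P):
    c=eyes.camera_params(n);q=c["world_to_cam"][:3]@np.r_[P,1.];q=c["mtx"]@np.array([q[0],-q[1],-q[2]]);return q[:2]/q[2]
def blob(p,col,box):
    h=cv2.cvtColor(p,cv2.COLOR_RGB2HSV);H=h[...,0].astype(int);sat=(h[...,1]>130)&(h[...,2]>50)
    m=sat&({"red":(H<6)|(H>172),"blue":(H>105)&(H<130)}[col])
    k=np.zeros_like(m);x0,x1,y0,y1=box;k[y0:y1,x0:x1]=1;m=(m&k).astype(np.uint8)
    n,l,s,c=cv2.connectedComponentsWithStats(m);i=1+s[1:,4].argmax();return c[i],s[i],l==i
E
python3 - <<'E'
from h import *
t=np.load("top0.npz");s=np.load("scene0.npz")
r=blob(t["p"],"red",(200,270,180,230));b=blob(t["p"],"blue",(200,270,180,230))
rs=blob(s["p"],"red",(230,320,160,230));bs=blob(s["p"],"blue",(230,320,160,230))
for x in(r,b,rs,bs):print(x[0],x[1])
print("red z.14",onz("top",r[0],.14),"blue z.128",onz("top",b[0],.128))
print("blue depth top",np.median(t["d"][b[2]]))
print("two",two(r[0],rs[0]),two(b[0],bs[0]))
# chest top outline: depth -> world height
o=eyes.camera_params("top");K=o["mtx"];T=o["world_to_cam"];v,u=np.mgrid[:384,:512];d=t["d"]
C=np.stack([(u-K[0,2])/K[0,0]*d,-(v-K[1,2])/K[1,1]*d,-d],-1);W=(C-T[:3,3])@T[:3,:3]
m=((abs(W[...,2]-.1)<.012)&(d>0)&(u>150)&(u<300)&(v>150)&(v<270)).astype(np.uint8)
m=cv2.morphologyEx(m,cv2.MORPH_OPEN,np.ones((5,5)))
pts=W[m>0];print("z med",np.median(pts[:,2]))
rect=cv2.minAreaRect((pts[:,:2]*1000).astype(np.float32));print(rect)
X=cv2.boxPoints(rect);print(X)
def crop(p,x0,x1,y0,y1,k):return cv2.resize(p[y0:y1,x0:x1,::-1],None,fx=k,fy=k,interpolation=cv2.INTER_CUBIC)
a=crop(t["p"],165,295,160,265,5.5);cv2.imwrite("pics/c1.png",a[:600])
E
```

```text
[251.97142857 202.97142857] [250 198   5  10  35]
[233.79518072 207.08433735] [228 203  12   9  83]
[265.16091954 196.68965517] [261 192  10  11  87]
[275.66666667 188.12280702] [271 185  11   8  57]
red z.14 [0.55706749 0.00194021 0.14      ] blue z.128 [0.54434441 0.05982214 0.128     ]
blue depth top 1.3750572
two (array([0.55853797, 0.00142928, 0.12665801]), np.float64(0.0018777657346821792)) (array([0.54477512, 0.0598777 , 0.12401721]), np.float64(0.0004555038625754399))
z med 0.10025721777273322
((539.4649658203125, 84.40801239013672), (240.40283203125, 353.4407958984375), 13.33579158782959)
[[ 381.7429    228.63776 ]
 [ 463.2667   -115.272484]
 [ 697.187     -59.82173 ]
 [ 615.6632    284.0885  ]]
```

View pics/c1.png

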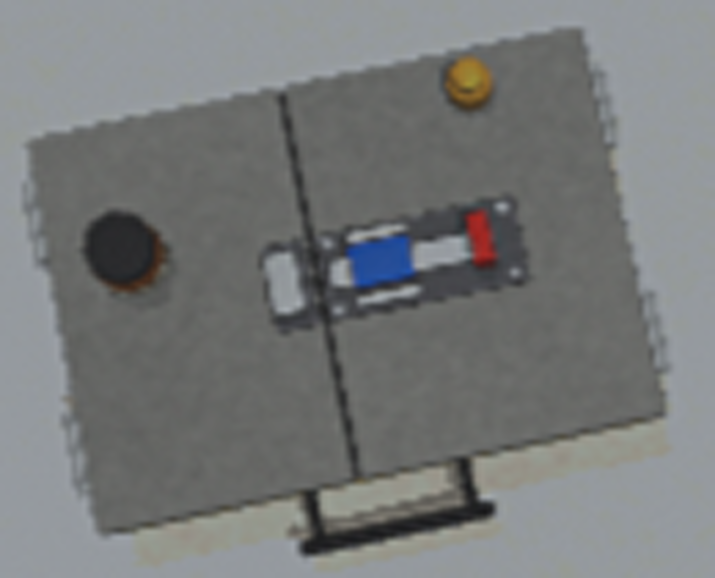

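```bash
python3 -m jog '[[[0,0,2],[-27,-41,0],-0.21],[[0,0,4],[-54,-82,0],-0.21],[[0,0,6],[-81,-123,0],-0.21],[[0,0,8],[-108,-164,0],-0.21],[[0,0,11.7],[-135,-205,0],-0.21]]'
```

```text
time: 0.6
tool_pos: [0.3591, -0.2907, 0.205]
ee_rot: [3.141, 0.0, -1.35]
wrist_force: [0.7, -0.4, -0.1]
width: 0.0583
```

```bash
python3 -m jog '[[[0,0,0],[-32,-32,0],-0.21],[[0,0,0],[-64,-64,0],-0.21],[[0,0,0],[-97,-97,0],-0.21],[[0,0,0],[-130,-130,0],-0.21],[[0,0,0],[-162,-162,0],-0.21]]' && python3 -m jog '[[[0,0,0],[-32,-32,0],-0.21],[[0,0,0],[-64,-64,0],-0.21],[[0,0,0],[-97,-97,0],-0.21],[[0,0,0],[-97,-97,20],-0.21],[[0,0,0],[-97,-97,30],-0.21]]'; python3 - <<'E'
from h import *
o=robot.get_obs();print(o["tool_pos"],o["ee_rot"],o["width"],o["wrist_force"])
p,d=eyes.snapshot("scene")
a=cv2.resize(p[110:240,200:370,::-1],None,fx=4.5,fy=4.5,interpolation=cv2.INTER_CUBIC);cv2.imwrite("pics/c2.png",a)
E
```

```text
time: 1.1
tool_pos: [0.4812, -0.0967, 0.2051]
ee_rot: [3.141, 0.0, -1.347]
wrist_force: [0.8, 0.3, 0.2]
width: 0.0568
time: 1.6
tool_pos: [0.5532, 0.0187, 0.1731]
ee_rot: [3.138, 0.001, -1.345]
wrist_force: [0.3, -0.9, -2.0]
width: 0.0565
[0.55324719 0.01874521 0.17308416] [ 3.13801800e+00  7.36334441e-04 -1.34456530e+00] 0.056546124337141256 [ 0.27690701 -0.89620945 -1.98257245]
```

View pics/c2.png

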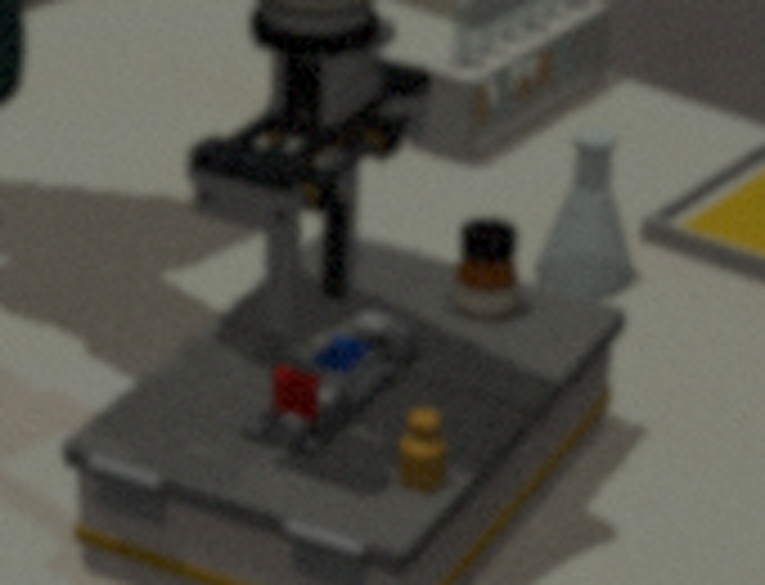

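The fingers are over the chest, with tips at about crop (285,335) and (337,295). I'll check that against the projected tips before descending.

```bash
python3 - <<'E'
from h import *
o=robot.get_obs();P=o["tool_pos"];cy=np.array([-.2215,.9751,0])
f=lambda q:((proj("scene",q)-[200,110])*4.5).round()
print("A",f(P+cy*.0345),"B",f(P-cy*.0345),"A at z.128",f(np.r_[(P+cy*.0345)[:2],.128]),"B in z.13",f(np.r_[(P-cy*.0285)[:2],.13]))
c=np.array([.5446,.0598]);print("chest-frame offset from catch: y",(P[:2]-c)@cy[:2],"x",(P[:2]-c)@[.9751,.2215])
E
```

```text
A [333. 291.] B [277. 338.] A at z.128 [332. 351.] B in z.13 [282. 392.]
chest-frame offset from catch: y -0.042470216762099874 x -0.0020521897392481074
```

```bash
python3 -m jog '[[[0,0,0],[0,-2,10],-0.21],[[0,0,0],[0,-2,20],-0.21],[[0,0,0],[0,-2,30],-0.21],[[0,0,0],[0,-2,40],-0.21],[[0,0,0],[0,-2,40],-0.21]]'; python3 -m jog '[[[0,0,0],[0,0,0],-0.21],[[0,0,0],[0,0,2],-0.21],[[0,0,0],[0,0,2],-0.21],[[0,0,0],[0,0,4],-0.21],[[0,0,0],[0,0,4],-0.21]]'
python3 - <<'E'
from h import *
p,d=eyes.snapshot("scene");q,_=eyes.snapshot("top")
f=lambda p,a,b,c,e,k:cv2.resize(p[a:b,c:e,::-1],None,fx=k,fy=k,interpolation=cv2.INTER_CUBIC)
cv2.imwrite("pics/c3.png",f(p,160,220,230,310,9))
E
```

```text
time: 2.15
tool_pos: [0.5545, 0.0175, 0.1334]
ee_rot: [3.138, 0.001, -1.348]
wrist_force: [-0.9, -0.5, 0.3]
width: 0.0572
time: 2.65
tool_pos: [0.5557, 0.0179, 0.1314]
ee_rot: [3.142, -0.0, -1.347]
wrist_force: [0.1, 0.2, -1.3]
width: 0.0569
```

View pics/c3.png

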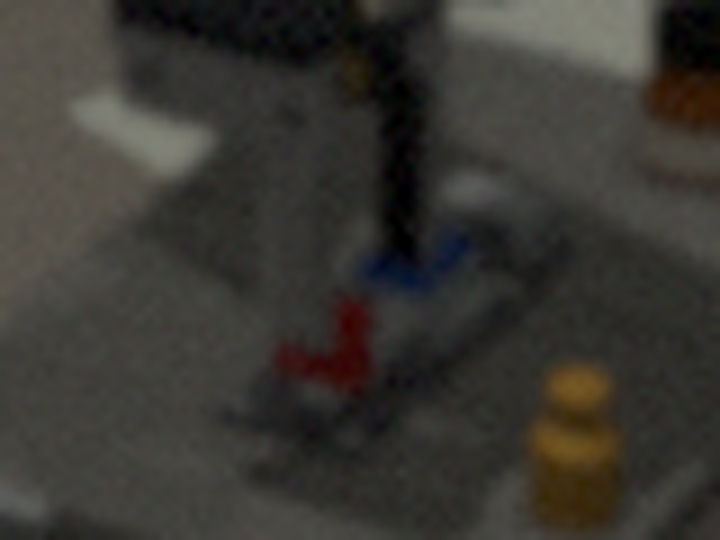

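Finger B stands in front of the lug's outer face (around crop (300,310)). Finger A is over the near part of the catch (around (400,265)). Now I'll press down and watch the force.

```bash
python3 -m jog '[[[0,0,0],[0,0,2],-0.21],[[0,0,0],[0,0,4],-0.21],[[0,0,0],[0,0,5],-0.21],[[0,0,0],[0,0,5],-0.21],[[0,0,0],[0,0,5],-0.21]]'; python3 -m jog '[[[0,0,0],[0,0,2],-0.21],[[0,0,0],[0,0,4],-0.21],[[0,0,0],[0,0,5],-0.21],[[0,0,0],[0,0,5],-0.21],[[0,0,0],[0,0,5],-0.21]]'
```

```text
time: 3.25
tool_pos: [0.556, 0.0179, 0.1271]
ee_rot: [-3.141, -0.0, -1.347]
wrist_force: [-0.3, -0.3, 3.9]
width: 0.0569
time: 3.75
tool_pos: [0.556, 0.0178, 0.1221]
ee_rot: [-3.141, -0.0, -1.347]
wrist_force: [-0.8, 0.3, 5.9]
width: 0.0571
```

```bash
python3 -m jog '[[[0,0,0],[0,0,1],-0.21],[[0,0,0],[0,0,2],-0.21],[[0,0,0],[0,0,2],-0.21],[[0,0,0],[0,0,2],-0.21]]'; python3 -m jog '[[[0,0,0],[0,0,0.5],-0.21],[[0,0,0],[0,0,1],-0.21],[[0,0,0],[0,0,1],-0.21],[[0,0,0],[0,0,1],-0.21]]'
```

```text
time: 4.15
tool_pos: [0.5561, 0.0178, 0.1204]
ee_rot: [-3.14, -0.0, -1.347]
wrist_force: [-1.0, -0.1, 6.7]
width: 0.0568
time: 4.55
tool_pos: [0.5561, 0.0178, 0.1201]
ee_rot: [-3.14, -0.0, -1.347]
wrist_force: [-2.3, 0.2, 10.1]
width: 0.0569
```

```bash
python3 -m jog '[[[0,0,0],[-1.5,0,0.5],-0.18],[[0,0,0],[-3,0,0.5],-0.15],[[0,0,0],[-4.5,0,0.5],-0.12],[[0,0,0],[-6,0,0.5],-0.10],[[0,0,0],[-6,0,0.5],-0.10]]'; python3 -m jog '[[[0,0,0],[-1.5,0,0],-0.07],[[0,0,0],[-3,0,0],-0.05],[[0,0,0],[-4.5,0,0],-0.02],[[0,0,0],[-6,0,0],0.0],[[0,0,0],[-6,0,0],0.0]]'
```

```text
time: 5.05
tool_pos: [0.5555, 0.0209, 0.1203]
ee_rot: [-3.139, -0.006, -1.348]
wrist_force: [-1.8, -5.9, 11.3]
width: 0.0515
time: 5.55
tool_pos: [0.555, 0.0251, 0.1204]
ee_rot: [-3.138, -0.01, -1.349]
wrist_force: [-0.3, -9.2, 10.3]
width: 0.047
```

```bash
python3 -m jog '[[[0,0,0],[-1,0,0.3],0.02],[[0,0,0],[-2,0,0.3],0.04],[[0,0,0],[-3,0,0.3],0.05],[[0,0,0],[-3,0,0.3],0.05],[[0,0,0],[-3,0,0.3],0.05]]'; python3 - <<'E'
from h import *
p,d=eyes.snapshot("scene")
print(robot.get_obs()["tool_pos"])
f=lambda p,a,b,c,e,k:cv2.resize(p[a:b,c:e,::-1],None,fx=k,fy=k,interpolation=cv2.INTER_CUBIC)
cv2.imwrite("pics/c4.png",np.clip(f(p,160,220,230,310,9)*1.8,0,255))
s=np.load("scene0.npz")["p"]
for x in(s,p):
    c,st,_=blob(x,"red",(230,320,160,230));print(c,st)
E
```

```text
time: 6.05
tool_pos: [0.5546, 0.0278, 0.1204]
ee_rot: [-3.138, -0.01, -1.35]
wrist_force: [-0.7, -9.1, 9.2]
width: 0.0445
[0.55453995 0.02780851 0.12040483]
[265.16091954 196.68965517] [261 192  10  11  87]
[269.75 199.75] [269 199   3   3   4][ WARN:0@2.403] global loadsave.cpp:1063 imwrite_ Unsupported depth image for selected encoder is fallbacked to CV_8U.
```

View pics/c4.png

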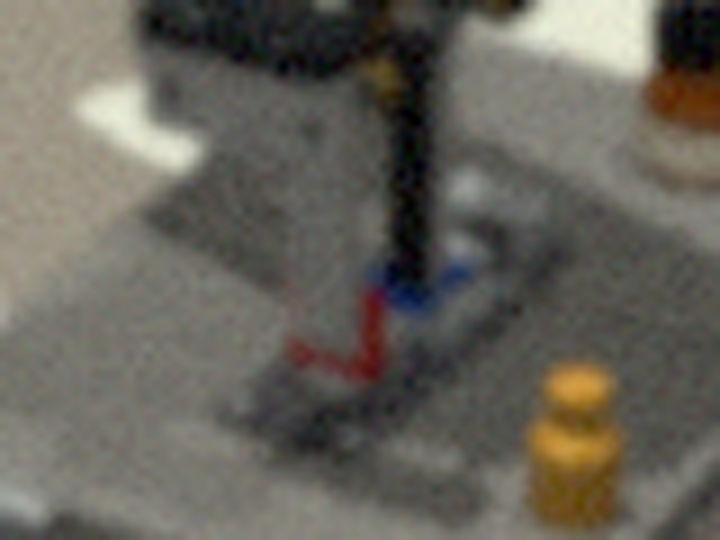

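The lug has moved along (its red corner went from crop (370,390) to (380,378)) at a steady force, and the catch is still held down. I'll keep pushing.

```bash
python3 -m jog '[[[0,0,0],[-1,0,0.2],0.06],[[0,0,0],[-2,0,0.3],0.08],[[0,0,0],[-3,0,0.4],0.09],[[0,0,0],[-4,0,0.4],0.11],[[0,0,0],[-4,0,0.4],0.11]]'; python3 -m jog '[[[0,0,0],[-1,0,0.2],0.13],[[0,0,0],[-2,0,0.3],0.15],[[0,0,0],[-3,0,0.4],0.16],[[0,0,0],[-4,0,0.4],0.17],[[0,0,0],[-4,0,0.4],0.17]]'
```

```text
time: 6.6
tool_pos: [0.5539, 0.0316, 0.1204]
ee_rot: [-3.137, -0.011, -1.35]
wrist_force: [-0.4, -10.1, 10.8]
width: 0.0421
time: 7.1
tool_pos: [0.5534, 0.0351, 0.1204]
ee_rot: [-3.136, -0.012, -1.35]
wrist_force: [-0.1, -11.7, 11.9]
width: 0.0388
```

```bash
python3 -m jog '[[[0,0,0],[-1,0,0.1],0.17],[[0,0,0],[-2,0,0.2],0.17],[[0,0,0],[-3,0,0.2],0.17],[[0,0,0],[-4,0,0.2],0.17],[[0,0,0],[-4,0,0.2],0.17]]'; python3 -m jog '[[[0,0,0],[-1,0,0],0.17],[[0,0,0],[-2,0,0],0.17],[[0,0,0],[-3,0,0],0.17],[[0,0,0],[-3,0,0],0.17]]'
```

```text
time: 7.6
tool_pos: [0.5527, 0.0389, 0.1204]
ee_rot: [-3.136, -0.012, -1.35]
wrist_force: [-0.1, -12.0, 12.1]
width: 0.0389
time: 8.0
tool_pos: [0.552, 0.0419, 0.1203]
ee_rot: [-3.136, -0.012, -1.35]
wrist_force: [0.4, -12.0, 11.8]
width: 0.0385
```

```bash
python3 -m jog '[[[0,0,0],[-1,0,0],0.17],[[0,0,0],[-2,0,0],0.17],[[0,0,0],[-3,0,0],0.17],[[0,0,0],[-3,0,0],0.17]]'; python3 - <<'E'
from h import *
p,d=eyes.snapshot("scene")
f=lambda p,a,b,c,e,k:cv2.resize(p[a:b,c:e,::-1],None,fx=k,fy=k,interpolation=cv2.INTER_CUBIC)
cv2.imwrite("pics/c5.png",np.clip(f(p,160,220,230,310,9)*1.8,0,255).astype(np.uint8))
c=np.array([.5446,.0598]);cy=np.array([-.2215,.9751])
for y in(-.09,-.07,-.062):
    for z in(.112,.14): 
        q=c+cy*(y+.024);print(y,z,[((proj("scene",np.r_[q+np.array([.9751,.2215])*x,z])-[230,160])*9).round() for x in(-.015,.015)])
E
```

```text
time: 8.4
tool_pos: [0.5516, 0.0437, 0.1204]
ee_rot: [-3.136, -0.014, -1.35]
wrist_force: [0.2, -13.2, 12.0]
width: 0.039
-0.09 0.112 [array([266., 365.]), array([349., 391.])]
-0.09 0.14 [array([266., 288.]), array([350., 314.])]
-0.07 0.112 [array([298., 336.]), array([381., 362.])]
-0.07 0.14 [array([299., 260.]), array([382., 285.])]
-0.062 0.112 [array([311., 325.]), array([394., 350.])]
-0.062 0.14 [array([312., 249.]), array([395., 274.])]
```

View pics/c5.png

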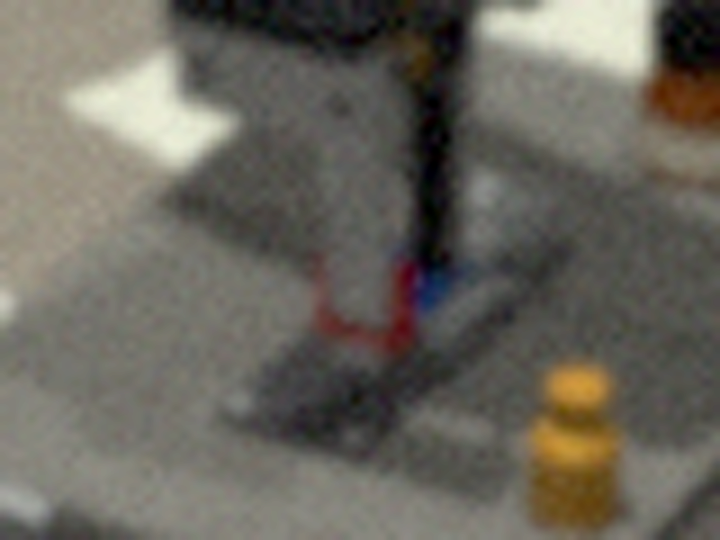

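The lug's lower corners are at about crop (318,335) and (397,352), close to the predicted home position. The force is starting to rise, so I'll push on to confirm the stop.

```bash
python3 -m jog '[[[0,0,0],[-1,0,0],0.17],[[0,0,0],[-2,0,0],0.17],[[0,0,0],[-3,0,0],0.17],[[0,0,0],[-3,0,0],0.17]]';python3 -m jog '[[[0,0,0],[-1,0,0],0.17],[[0,0,0],[-2,0,0],0.17],[[0,0,0],[-2,0,0],0.17]]'
```

```text
time: 8.85
tool_pos: [0.5516, 0.0439, 0.1204]
ee_rot: [-3.135, -0.019, -1.352]
wrist_force: [1.9, -20.0, 10.4]
width: 0.0391
time: 9.15
tool_pos: [0.5516, 0.0439, 0.1204]
ee_rot: [-3.135, -0.023, -1.353]
wrist_force: [4.2, -23.4, 11.1]
width: 0.0392
```

The bolt is at its end stop: the TCP has stalled while the force climbs. I'll ease the side load with the catch still down, then lift.

```bash
python3 -m jog '[[[0,0,0],[2,0,0],0.17],[[0,0,0],[4,0,0],0.17],[[0,0,0],[6,0,0],0.17],[[0,0,0],[7,0,0],0.17],[[0,0,0],[7,0,0],0.17]]'
```

```text
time: 9.65
tool_pos: [0.5517, 0.0438, 0.1203]
ee_rot: [-3.135, -0.009, -1.35]
wrist_force: [0.7, -8.9, 12.3]
width: 0.039
```

```bash
python3 -m jog '[[[0,0,0],[2,0,0],0.17],[[0,0,0],[4,0,0],0.17],[[0,0,0],[6,0,0],0.17],[[0,0,0],[7,0,0],0.17],[[0,0,0],[7,0,0],0.17]]'
```

```text
time: 10.15
tool_pos: [0.5519, 0.043, 0.12]
ee_rot: [-3.136, 0.003, -1.347]
wrist_force: [-2.7, 3.4, 13.1]
width: 0.0393
```

```bash
python3 -m jog '[[[0,0,0],[0,0,-4],0.17],[[0,0,0],[0,0,-9],0.17],[[0,0,0],[0,0,-15],0.17],[[0,0,0],[0,0,-25],0.17],[[0,0,0],[0,0,-40],0.17]]';python3 -m jog '[[[0,0,0],[0,0,-30],0.17],[[0,0,0],[0,0,-60],0.17],[[0,0,0],[30,30,-75],0.17],[[0,0,0],[60,65,-75],0.17],[[0,0,0],[90,100,-75],0.17]]';python3 -m jog '[[[0,0,0],[30,30,0],0.17],[[0,0,0],[60,65,0],0.17],[[0,0,0],[90,100,0],0.17],[[0,0,0],[110,125,0],0.17],[[0,0,0],[110,125,0],0.17]]'
python3 - <<'E'
from h import *
p,d=eyes.snapshot("scene");q,e=eyes.snapshot("top")
f=lambda p,a,b,c,e,k:cv2.resize(p[a:b,c:e,::-1],None,fx=k,fy=k,interpolation=cv2.INTER_CUBIC)
cv2.imwrite("pics/c6.png",np.vstack([f(p,155,225,225,335,5),f(q,185,225,180,290,5)]))
cv2.imwrite("pics/t2.png",q[:,:,::-1])
r=blob(q,"red",(200,270,180,230))
b=blob(q,"blue",(200,270,180,230));bs=blob(p,"blue",(230,320,160,230));rs=blob(p,"red",(230,320,160,230))
R=onz("top",r[0],.14);B=onz("top",b[0],.128);print(r[0],b[0],"gap red-blue",np.linalg.norm((R-B)[:2]),"blue two",two(b[0],bs[0]))
print("moved",np.linalg.norm(R[:2]-[.55707,.00194]),b[1],rs[0],bs[0],bs[1],robot.get_obs()["wrist_force"])
E
```

```text
time: 10.65
tool_pos: [0.5492, 0.0409, 0.1555]
ee_rot: [3.137, 0.0, -1.347]
wrist_force: [-0.5, 0.4, -0.3]
width: 0.0388
time: 11.15
tool_pos: [0.4723, -0.0699, 0.2331]
ee_rot: [-3.14, -0.002, -1.346]
wrist_force: [0.3, -1.0, -0.6]
width: 0.0392
time: 11.65
tool_pos: [0.3733, -0.2063, 0.2324]
ee_rot: [3.141, -0.002, -1.354]
wrist_force: [-0.3, 0.1, 0.3]
width: 0.039
[243.58823529 204.44117647] [233.79518072 207.08433735] gap red-blue 0.03228371924254928 blue two (array([0.54562709, 0.06095416, 0.12627006]), np.float64(0.002886837722386219))
moved 0.02698846738367981 [228 203  12   9  83] [269.79746835 192.34177215] [276.72222222 187.33333333] [273 185   8   7  36] [-0.39026936 -0.23949551  0.24041662]
```

View pics/c6.png

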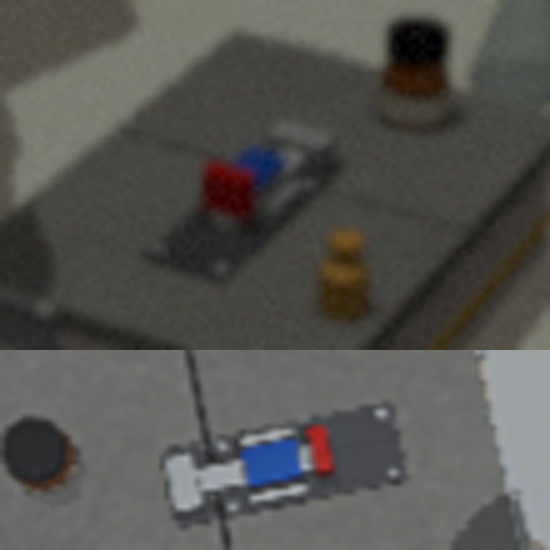

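View pics/t2.png

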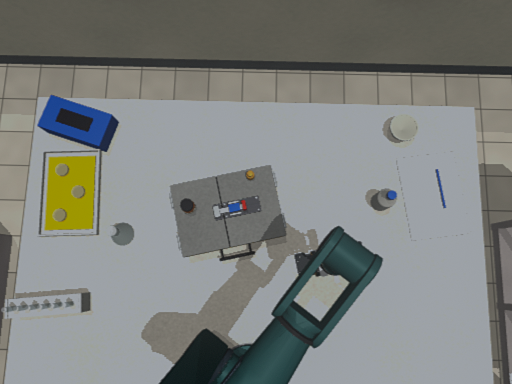

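The bolt is under the keeper and the red-to-blue spacing is 32.3 mm, against 32 mm expected when home. The blue catch's blob in the top view is identical to the start, so it is up. The jar (187,205), weight (250,175), flask (122,233) and wash bottle (386,198) have not moved.

```bash
python3 -c "
from bench import close_job;print(close_job())"
```

```text
the job is handed in; nothing more can be done
None
```

The chest is bolted shut and the job is handed in, after about 12 s of robot time. One finger pressed the catch down to its stop at about 10 N and held it there at about 9–12 N. The other finger pushed the lug until it stalled at the end stop, where the side force rose from 12 to 23 N with no further movement. I eased the side load with the catch still down, then lifted straight up and moved the hand well clear.

**Bolt:** the lug-to-catch spacing is 32.3 mm, against 32 mm expected when fully home. The lug moved 27.0 mm of the 28 mm travel; the start position (0 to 3 mm) and camera error would account for the difference.

**Catch:** it is back up. Its outline in the top view is identical to the start. The two-view height of 0.126 m (0.128 m expected) is a weak check, because the rays missed each other by 2.9 mm and the lug now hides part of the catch.

**Everything else:** the jar, weight, flask and wash bottle look unmoved in the last top picture; I judged this by eye. Wrist force is about zero. None of these checks failed.

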